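# Close up the vial unit and start it

## Task

Get the vial unit ready to run, using only fingertip pushes: gently push its sample drawer fully home, then gently fold the standing cover down until it lies fully shut over the vial well, and only then press the green button on the little white start console all the way down and let it come back up. Do not take hold of the drawer or the cover or reach inside them, do not pick up or shift the console, and leave the vial rack, the bottle and the mouse where they stand.

Things in the scene. Friction and masses are not known exactly. Their poses are not given: they have to be found in the camera images.
- unit: White benchtop vial unit, 260 (x) by 300 (y) by 100 mm high, fixed to the bench; origin at the centre of its underside; its x axis points from its front (drawer side) to its back, y to its left, z up. The drawer comes out of its front towards -x; the cover lies on the front left of its top.
- drawer (a joint): How far the drawer stands open, in m: 0 = fully home, 0.13 = stop. Slides along the unit's x axis; needs about 2 N to move and stays where it is left; hard stop at 0.
- drawer_edge (a point): Middle of the front edge of the drawer's blue pull strip (moves with the drawer). The strip is 290 mm long along the unit's y, 14 mm high (52 to 66 mm above the bench) and juts 18 mm ahead of the drawer's white front, which is 14 mm thick, 290 mm wide and reaches from 16 to 66 mm above the bench. With the drawer home this point is 32 mm ahead of the unit's front face (unit x = -162 mm, y = 0, 59 mm above the bench). Pushing this edge towards the unit's +x shuts the drawer.
- cover (a joint): Opening angle of the cover, rad: 0 = shut (level, on top of the unit), 1.57 = standing upright, stop at 1.9. The hinge is stiff: the cover stays at any angle and needs 0.1 to 0.25 N m to turn; hard stop at 0.
- cover_hinge (a point): Middle of the cover's hinge line, on the left of the unit's top (unit x = -62 mm, y = +145 mm, 104 mm above the bench), at mid-thickness of the cover. The hinge line runs along the unit's x axis; shut, the cover reaches from here towards the unit's -y (to its right).
- cover_edge (a point): Middle of the cover's free, blue-rimmed edge, at mid-thickness, 130 mm from the hinge line. The cover is a dark flat plate 130 mm (along the hinge) by 130 mm, 8 mm thick; its outer face (the unit's +y side when upright) becomes its top when shut, 108 mm above the bench.
- tray: Grey tray with vials fixed inside the drawer, with a 4 mm grey wall against the back of the drawer's front (it ends 14 mm below the front's top); moves with the drawer; origin under the back of the drawer's front, 12 mm above the bench, axes as the unit's. Not to be touched.
- liner: Light grey liner, 108 by 106 by 4 mm, on the inner face of the cover (the side that faces the vials), 10 mm in from its edges; moves with the cover; origin on the hinge line. Not to be touched.
- console: Loose white start console, 100 (x) by 75 (y) by 30 mm high, about 0.3 to 0.65 kg, standing on the bench; origin at the centre of its underside, z up. It stands either to the left or to the right in front of the unit. Only its button is to be touched.
- start_top (a point): Centre of the top of the green round button (30 mm across, in a black housing) on the console; pressed straight down.
- start (a joint): How far the green button is pressed, in m: 0 = up, 0.006 = fully down (takes about 4 N); springs back.
- rack: Bystander: loose blue rack of capped vials, 100 by 60 mm, 45 mm high over the vials; origin at the centre of its underside.
- bottle: Bystander: loose amber bottle, 56 mm across, 115 mm high, standing to the right of the unit; origin at the centre of its underside.
- mouse: Bystander: loose black computer mouse, 105 by 60 by 32 mm, lying to the left of the unit; origin at the centre of its underside.
There are look-alikes about, which are no part of the job. What is shaped like the console but brown, turquoise or yellow is not meant.

How it is judged:
By the outcome, as a careful person would: the job done as asked, in the order asked, and still so for the second after the job is handed in, with the robot touching nothing.
It also fails if it takes over 61 s, if anything falls off the work surface, if the arm or the gripper's body presses on something with over 40 N, if the wrist force passes 120 N, or if a joint passes its speed limit or range.

## Robot

A 6-joint arm with a two-finger parallel gripper is mounted at the origin on the work surface. World frame = base frame: x ahead of the robot, y to its left, z up, the work surface at z = 0. Lengths are in mm, angles in degrees, forces in N, time in s.
With the tool pointing down it reaches from about 300 to 850 mm from the base axis. Payload 4.2 kg.
Tool frame: the origin (TCP) lies on the centre line of the jaws, within the pads' length; the fingertips stand env.nose_length ahead of it and the grasp point (between the pads) lies 2 mm behind it (env.nose_length is the distance from the TCP to the fingertips, in mm); z points along the fingers, y is the direction in which the jaws open and shut (so a half turn about z gives the same grasp; the last joint's range is limited). The gripper opens to 91 mm and grips with 3 to 60 N. Pads are 32 mm wide; open, the fingers measure 118 mm over their backs; the gripper's body (76 mm by 178 mm) begins 60 mm behind the grasp point.
Start: joints at [-74.542, 18.312, 89.639, -0, 72.044, -1.146], TCP at [164.315, -551.037, 230.976] pointing down, gripper open.
Joint ranges: [-177.97, 177.97], [-48.28, 115.42], [12.27, 149.76], [-77.06, 257.06], [2.81, 150.46], [-146.56, 146.56]. Speed limits (degrees/s): [147.25, 147.25, 180, 180, 180, 180].

## Interface

Orientations are given as [roll, pitch, yaw] about the fixed x, y, z axes, in that order (R = Rz(yaw) Ry(pitch) Rx(roll)).
In Python, from workcell import env gives the robot as it stands. The module is installed in compiled form; this text tells all that it offers.
- The arm moves only by the tool jog_arm, never from a script. Its argument "deltas" is a list that holds one entry, the list of rows, each a list of 5 numbers: the shift along the tool's x, y, z in m, then the turn about the tool's z in degrees, then the finger opening in m, from 0 to 0.0912. A call has 1 to 20 rows; each row is the pose to reach, as a shift and turn from the pose commanded when the call began, along the tool's axes at that moment; what a row does not reach only later rows make up. A row lasts 1/12 s, in which the tool goes at most 41.7 mm and 7.16 degrees, less where a joint would pass 70% of its speed; a pose out of reach is approached as far as the arm can. A call with a gripper value outside its range is refused whole. The fingers move at their own pace and stop on an object; "grip_force" is the grip in N (left out, the last holds). Time passes only in rows, so rows that repeat a pose let the fingers close. It gives the time, the measured TCP pose, the force and the opening at its end, in the units of the state.
- env.state(): the state, without advancing time (a new reading comes with each control period).
- env.grab_frame(name): name is "side" or "top" or "wrist"; returns the picture (400x640x3 uint8, red, green, blue); there is no depth.
- env.camera_params(name): a dict with "fx", "fy", "cx", "cy" (pixels), "k1" (the pictures are not rectified: a ray, as slopes to the right and down, at radius r is drawn at 1 + k1 r^2 times it, then the intrinsics apply), "xyz" and "orientation" of the camera in the world. Camera axes: x right, y down, z forward; pixel columns grow to the right and rows downward; lengths in mm; the calibration is good to about 2 mm. A picture is of the moment at which its call begins: read the wrist's pose just before it. camera_params takes no time and is no camera call; for the wrist camera it gives the pose at the moment of the call.
- env.job_done(): hands the job in, once; it reports no verdict.
Trained networks look in the newest picture that a camera, given by its name, has taken for a name from the list of things; names that differ only in an ending like _2 or _b are one class to them, and where a whole thing is asked for, a point or a joint stands for the part that bears it (a point fixed in the world has none). Each returns a list of dicts, best first, with "conf" (0 to 1); they miss things now and then, are a little off and sometimes report something else, mostly with a low value. They report only what shows in the picture. A call takes as long as a camera call. They do not tell look-alikes from the thing itself.
- env.look_for(camera, label): "xyz" ([x, y, z] in mm, in world coordinates, good to about 4 mm: the middle of the surface that is visible of it).
The state is a dict: "time_s": time; "qpos": joint angles; "qvel": joint speeds; "effort": joint torques, N m; "ee_pos": TCP position; "ee_rot": TCP orientation; "force": force on the tool from outside, world axes, zero at the start; "torque": the same for the moment, N m; "gripper_width": finger opening in mm.
Only numpy, scipy, OpenCV 4.12 (cv2) and the standard library are available. Lean on these libraries where they do the work, as an engineer would, in place of code of your own. Each camera call takes 0.05 s, during which the arm holds its last target.

## Working session

There is one attempt and no reset: what is moved stays moved. The work goes in short steps, Python scripts to look and compute and a tool call to move; the robot and the scene stay as the last step left them, time stands still between calls to the robot, and variables do not carry over. Pictures are saved under pics/ and viewed, and the job is handed in when it is done.

Besides the shell and the picture viewer there is one more tool, called as name(argument=value, ...), one argument or row to a line, values as JSON. jog_arm: Moves the arm, as the interface text tells. Its arguments: {"type":"object","properties":{"deltas":{"type":"array"},"grip_force":{"type":"number"}},"required":["deltas"]}

```bash
mkdir -p pics; python3 - <<'E'
from workcell import env
import cv2
print(env.state()); print(env.nose_length)
for c in ["side","top","wrist"]:
    print(c,env.camera_params(c))
    im=env.grab_frame(c); cv2.imwrite(f"pics/{c}0.png",im[:,:,::-1])
    if c!="wrist":
        for l in ["unit","drawer_edge","cover_hinge","cover_edge","console","start_top","rack","bottle","mouse"]:
            print(l,[( [round(float(v)) for v in d["xyz"]],round(float(d["conf"]),2)) for d in env.look_for(c,l)])
print(env.state()["time_s"])
E
```

```text
{'time_s': 0.0, 'qpos': array([-7.45426592e+01,  1.83522145e+01,  8.97080089e+01,  1.01806013e-03,
        7.20432413e+01, -1.14662247e+00]), 'qvel': array([ 0.04342174, -0.03323456,  0.02948973,  0.00169289,  0.09235368,
       -0.03845016]), 'effort': array([-2.44888957e-03, -4.12459767e+01, -2.31972009e+01,  7.26746977e-02,
        4.56955098e-02, -1.48418130e-04]), 'ee_pos': array([ 164.17872865, -550.55679987,  230.10364636]), 'ee_rot': array([-1.79896575e+02, -3.03813871e-03,  1.66036458e+01]), 'force': array([-0.52029681,  0.17457966, -0.03380804]), 'torque': array([-0.00384488,  0.02171143,  0.03878837]), 'gripper_width': 91.50373633133735}
17.0
side {'fx': 420.8127485618144, 'fy': 420.8127485618144, 'cx': 316.35235788743677, 'cy': 196.80779264636698, 'k1': -0.046361937972502175, 'xyz': array([-247.28671363, 1026.57163866,  807.09497791]), 'orientation': array([-119.80685973,    0.72519599, -146.76907431])}
unit [([610, 84, 90], 0.57)]
drawer_edge [([496, 29, 38], 0.6)]
cover_hinge [([608, 88, 92], 0.76)]
cover_edge [([638, 156, 176], 0.96)]
console [([451, 365, 31], 0.95), (
[... 557 characters left out ...]
r_hinge [([652, 11, 103], 0.8), ([466, 344, 34], 0.36)]
cover_edge [([639, 155, 204], 0.86)]
console [([332, 228, 32], 0.97), ([464, 346, 30], 0.95), ([306, 401, 30], 0.88), ([176, 295, 31], 0.65)]
start_top [([300, 398, 45], 0.64), ([176, 308, 49], 0.57), ([451, 347, 47], 0.43), ([346, 239, 51], 0.38), ([516, 17, 32], 0.3)]
rack [([441, -344, 21], 0.58)]
bottle [([627, -378, 81], 0.72)]
mouse [([666, 402, 27], 0.81)]
wrist {'fx': 321.52572100404393, 'fy': 321.52572100404393, 'cx': 318.8946783539401, 'cy': 193.65485742458486, 'k1': -0.06266999674886657, 'xyz': array([ 235.66872017, -528.87970625,  383.59761644]), 'orientation': array([ 1.64905554e+02,  2.70482470e-02, -7.33998048e+01])}
1.05
```

View pics/side0.png

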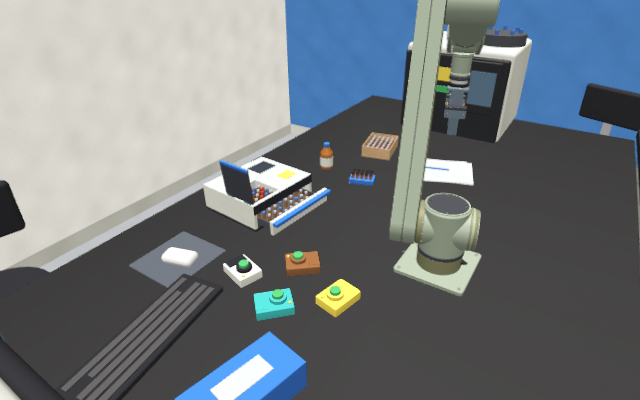

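View pics/top0.png

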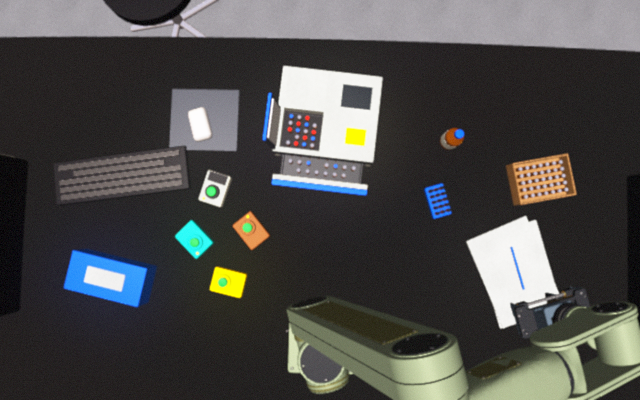

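```bash
cat > h.py <<'E'
import numpy as np, cv2
from scipy.spatial.transform import Rotation as R
class C: pass
def cam(p):
    c=C(); c.p=p; c.R=R.from_euler('xyz',p['orientation'],degrees=True).as_matrix(); c.t=np.array(p['xyz'])
    c.K=np.array([[p['fx'],0,p['cx']],[0,p['fy'],p['cy']],[0,0,1]]); c.d=np.array([p['k1'],0,0,0.]); return c
def proj(c,X):
    X=np.atleast_2d(X).astype(float); q=(X-c.t)@c.R; s=q[:,:2]/q[:,2:]; r2=(s**2).sum(1,keepdims=True)
    s=s*(1+c.p['k1']*r2); return s*[c.p['fx'],c.p['fy']]+[c.p['cx'],c.p['cy']]
def at_z(c,uv,z):
    u=cv2.undistortPoints(np.array([[uv]],float),c.K,c.d)[0,0]
    d=c.R@np.array([u[0],u[1],1]); return c.t+d*(z-c.t[2])/d[2]
E
python3 - <<'E'
import cv2
a=cv2.imread('pics/top0.png'); cv2.imwrite('pics/top0u.png',cv2.resize(a[50:215,255:395],None,fx=4.8,fy=3.6*4.8/3.6*0.75/0.75 if 0 else 3.6,interpolation=3) if 0 else cv2.resize(a[55:205,255:395],None,fx=4,fy=4,interpolation=2))
cv2.imwrite('pics/top0c.png',cv2.resize(a[160:225,185:245],None,fx=8,fy=8,interpolation=2))
a=cv2.imread('pics/side0.png'); cv2.imwrite('pics/side0u.png',cv2.resize(a[150:290,200:340],None,fx=4.2,fy=4.2,interpolation=2))
E
```

```text
(no output)
```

View pics/top0u.png

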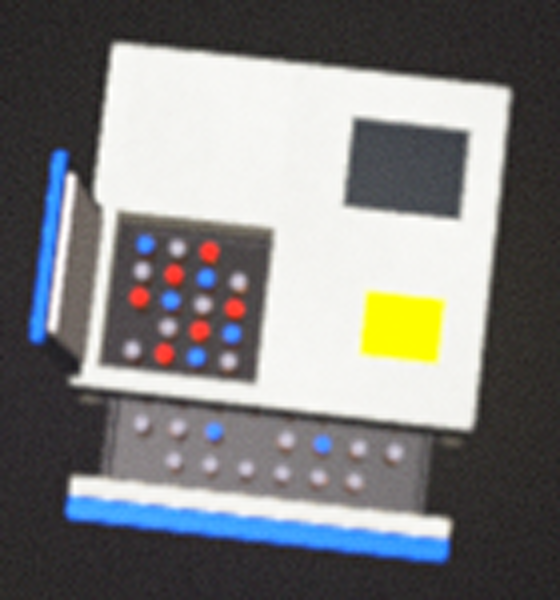

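View pics/top0c.png

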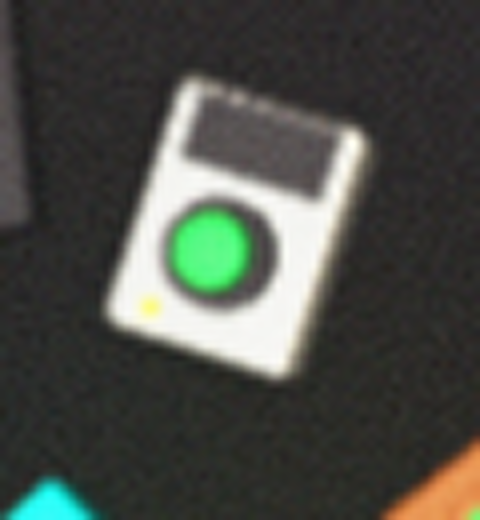

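View pics/side0u.png

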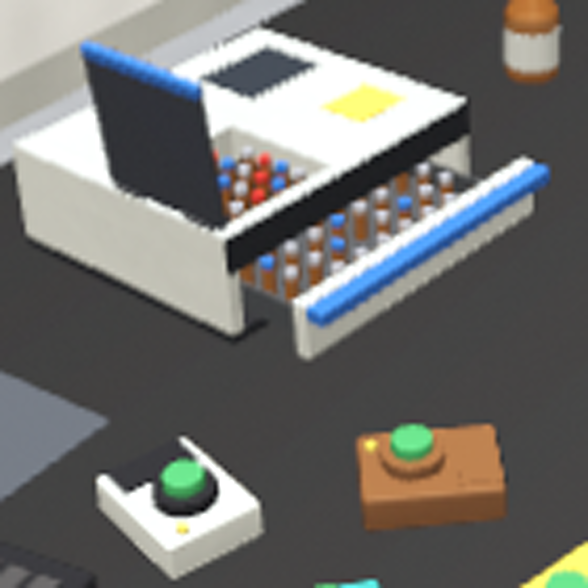

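```bash
cat > fit.py <<'E'
from h import *
from workcell import env
from scipy.optimize import least_squares
T=cam(env.camera_params('top'));S=cam(env.camera_params('side'))
def pt(u,v): return ((u+.5)/4-.5+255,(v+.5)/4-.5+55)
def ps(u,v): return ((u+.5)/4.2-.5+200,(v+.5)/4.2-.5+150)
def cov(s,r,n,th): # along hinge s, radius r, normal n (outer)
    return lambda d,th: (-62+s,145-r*np.cos(th)+n*np.sin(th),104+r*np.sin(th)+n*np.cos(th))
k=lambda *a:(lambda d,th:a)
dr=lambda x,y,z:(lambda d,th:(x-d,y,z))
obs=[(T,pt(112,42),k(130,150,100)),(T,pt(512,88),k(130,-150,100)),(T,pt(474,430),k(-130,-150,100)),(T,pt(74,381),k(-130,150,100)),
(T,pt(67,518),dr(-162,145,52)),(T,pt(448,562),dr(-162,-145,52)),(T,pt(72,475),dr(-130,145,66)),(T,pt(452,520),dr(-130,-145,66)),
(S,ps(258,28),k(130,-150,100)),(S,ps(467,98),k(-130,-150,100)),(S,ps(15,148),k(130,150,100)),(S,ps(228,240),k(-130,150,100)),
(S,ps(312,320),dr(-162,145,52)),(S,ps(548,168),dr(-162,-145,66)),
(S,ps(82,47),cov(65,130,4,0)),(S,ps(200,97),cov(-65,130,4,0)),(T,pt(54,150),cov(65,130,4,0)),(T,pt(30,341),cov(-65,130,4,0))]
def world(p,X):
    c,s=np.cos(p[2]),np.sin(p[2]); return np.array([p[0]+c*X[0]-s*X[1],p[1]+s*X[0]+c*X[1],X[2]])
def res(p): return np.concatenate([proj(c,world(p,f(p[3]*100,p[4])))[0]-o for c,o,f in obs])
def res2(p): return res([p[0]*100,p[1]*100,p[2],p[3],p[4]])
s=least_squares(res2,[6.4,0.1,-.1,.8,1.5],loss='soft_l1')
p=s.x*[100,100,1,1,1]
E
python3 - <<'E'
from fit import *
print(p,np.degrees(p[2]),"drawer",p[3]*100,"cover deg",np.degrees(p[4]))
print(np.round(s.fun.reshape(-1,2),1).tolist() if 0 else np.round(res(p).reshape(-1,2),1).tolist())
d=p[3]*100
for n,X in dict(edge=(-162-d,0,59),home=(-162,0,59),hinge=(-62,145,104)).items(): print(n,world(p,X).round(1))
print('cover edge',world(p,cov(0,130,0,0)(d,p[4])))
import cv2
def tc(u,v): return ((u+.5)/8-.5+185,(v+.5)/8-.5+160)
for z in (42,46,50): print(z,at_z(T,tc(207,250),z).round(1),at_z(S,ps(182,472),z).round(1))
print([at_z(T,tc(*q),30).round(1) for q in [(190,78),(368,140),(285,380),(107,318)]])
E
```

```text
[ 6.93747563e+02 -1.73347347e+00 -8.89427587e-02  6.34569686e-01
  1.66868857e+00] -5.09604469106533 drawer 63.456968628632616 cover deg 95.6088124740714
[[0.4, 0.6], [-0.6, 0.1], [-0.2, -0.2], [-0.8, 0.6], [0.6, -0.1], [-0.6, -0.3], [0.1, -0.2], [0.0, -0.6], [0.6, -0.2], [0.3, 0.3], [-0.2, -1.2], [-0.5, -0.6], [2.9, 1.8], [0.6, -0.6], [-0.3, -0.7], [-0.9, -2.1], [0.0, 0.1], [-0.1, 0.1]]
edge [469.2  18.3  59. ]
home [532.4  12.7  59. ]
hinge [644.9 148.2 104. ]
cover edge [646.00092757 160.85600703 233.37760931]
42 [457.  354.7  42. ] [465.  344.8  42. ]
46 [456.8 353.6  46. ] [461.3 348.4  46. ]
50 [456.5 352.5  50. ] [457.6 351.9  50. ]
[array([525.4, 367.6,  30. ]), array([502.7, 296.3,  30. ]), array([407.9, 325.2,  30. ]), array([430.3, 396.3,  30. ])]
```

```bash
cat > go.py <<'E'
from fit import *
def rel(tgts,yaw=None):
    st=env.state(); y0=np.radians(st['ee_rot'][2]); e=st['ee_pos']
    Rm=R.from_euler('xyz',[180,0,st['ee_rot'][2]],degrees=True).as_matrix()
    print('t',st['time_s'],'ee',e.round(1),st['ee_rot'].round(2),'F',st['force'].round(2),'w',round(st['gripper_width'],1))
    for t in tgts: print(np.round(t,1),'->',((np.array(t)-e)@Rm/1000).round(4), 'unit turn', round(st['ee_rot'][2]-np.degrees(p[2]),2))
def U(x,y,z): return world(p,(x,y,z))
E
python3 - <<'E'
from go import *
rel([U(-275,0,231),U(-275,0,62)])
E
```

```text
t 1.05 ee [ 164.3 -551.   231. ] [179.99   0.    16.6 ] F [0.61 0.24 0.17] w 91.3
[419.8  22.7 231. ] -> [ 0.4088 -0.4768 -0.    ] unit turn 21.7
[419.8  22.7  62. ] -> [ 0.4088 -0.4768  0.169 ] unit turn 21.7
```

jog_arm(
  deltas=[
    [[0.0256,-0.0298,0,1.5,0],[0.0511,-0.0596,0,3,0],[0.0767,-0.0894,0,4.5,0],[0.1022,-0.1192,0,6,0],[0.1278,-0.149,0,7.5,0],[0.1533,-0.1788,0,9,0],[0.1789,-0.2086,0,10.5,0],[0.2044,-0.2384,0,12,0],[0.23,-0.2682,0,13.5,0],[0.2555,-0.298,0,15,0],[0.2811,-0.3278,0,16.5,0],[0.3066,-0.3576,0,18,0],[0.3322,-0.3874,0,19.5,0],[0.3577,-0.4172,0,21,0],[0.3833,-0.447,0,21.7,0],[0.4088,-0.4768,0,21.7,0],[0.4088,-0.4768,0.03,21.7,0],[0.4088,-0.4768,0.06,21.7,0],[0.4088,-0.4768,0.06,21.7,0],[0.4088,-0.4768,0.06,21.7,0]],
  ],
  grip_force=10,
)

```text
time_s: 2.72
ee_pos: [418.9, 22.8, 170.4]
ee_rot: [180.0, 0.2, -5.1]
force: [1.1, 0.5, 0.9]
gripper_width: 0.2
```

```bash
python3 - <<'E'
from go import *
rel([U(-275,0,62),U(-245,0,62),U(-178,0,62)])
im=env.grab_frame('wrist'); cv2.imwrite('pics/w1.png',im[:,:,::-1])
E
```

```text
t 2.7167 ee [418.9  22.8 170.4] [179.97   0.18  -5.07] F [1.1  0.51 0.93] w 0.2
[419.8  22.7  62. ] -> [0.0009 0.     0.1084] unit turn 0.02
[449.7  20.   62. ] -> [0.0309 0.     0.1084] unit turn 0.02
[516.5  14.1  62. ] -> [9.790e-02 1.000e-04 1.084e-01] unit turn 0.02
```

View pics/w1.png

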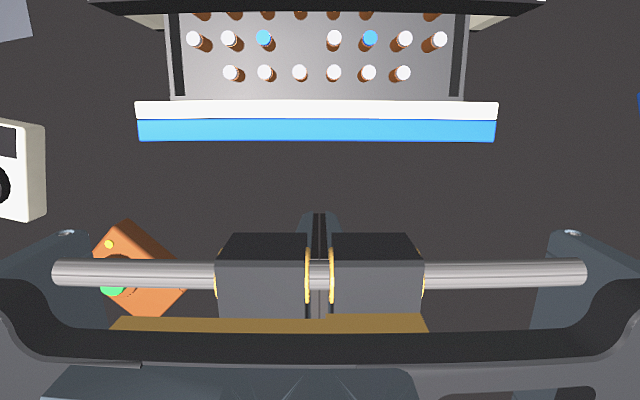

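jog_arm(
  deltas=[
    [[0,0,0.03,0,0],[0,0,0.06,0,0],[0,0,0.09,0,0],[0.005,0,0.108,0,0],[0.013,0,0.108,0,0],[0.02,0,0.108,0,0],[0.026,0,0.108,0,0],[0.031,0,0.108,0,0],[0.035,0,0.108,0,0],[0.039,0,0.108,0,0],[0.043,0,0.108,0,0],[0.047,0,0.108,0,0],[0.051,0,0.108,0,0],[0.055,0,0.108,0,0]],
  ],
)

```text
time_s: 3.93
ee_pos: [474.8, 17.8, 63.0]
ee_rot: [180.0, 0.0, -5.1]
force: [-1.9, -0.2, 1.8]
gripper_width: 0.8
```

jog_arm(
  deltas=[
    [[0.004,0,0,0,0],[0.008,0,0,0,0],[0.012,0,0,0,0],[0.016,0,0,0,0],[0.02,0,0,0,0],[0.024,0,0,0,0],[0.027,0,0,0,0],[0.03,0,0,0,0],[0.032,0,0,0,0],[0.034,0,0,0,0],[0.035,0,0,0,0]],
  ],
)

```text
time_s: 4.85
ee_pos: [509.7, 14.6, 62.9]
ee_rot: [180.0, -0.0, -5.1]
force: [-2.4, -1.1, 1.9]
gripper_width: 0.2
```

```bash
python3 - <<'E'
from go import *
rel([U(-178,0,62)])
im=env.grab_frame('wrist'); cv2.imwrite('pics/w2.png',im[:,:,::-1])
E
```

```text
t 4.85 ee [509.7  14.6  62.9] [ 1.7999e+02 -1.0000e-02 -5.1000e+00] F [-2.44 -1.14  1.89] w 0.2
[516.5  14.1  62. ] -> [ 0.0067 -0.0001  0.0009] unit turn -0.0
```

View pics/w2.png

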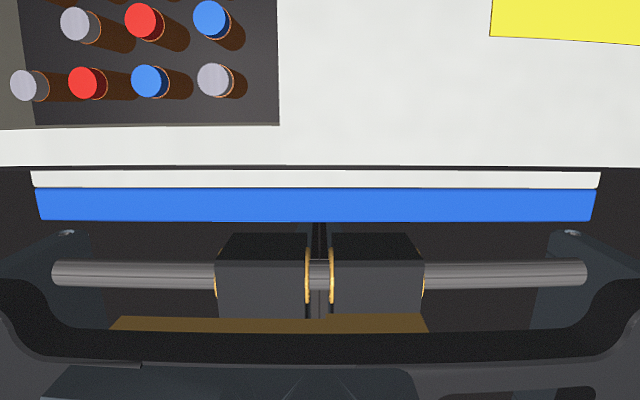

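Nearly home: the strip (rows 188–221) is a few mm out. I'll creep in.

jog_arm(
  deltas=[
    [[0.001,0,0,0,0],[0.002,0,0,0,0],[0.003,0,0,0,0],[0.004,0,0,0,0],[0.005,0,0,0,0]],
  ],
)

```text
time_s: 5.32
ee_pos: [513.3, 14.3, 62.8]
ee_rot: [180.0, 0.2, -5.1]
force: [-6.6, 1.3, 4.9]
gripper_width: 0.7
```

jog_arm(
  deltas=[
    [[0.0007,0,0,0,0],[0.0014,0,0,0,0]],
  ],
)

```text
time_s: 5.48
ee_pos: [513.3, 14.3, 62.7]
ee_rot: [180.0, 0.3, -5.1]
force: [-8.6, 1.1, 6.1]
gripper_width: 0.4
```

jog_arm(
  deltas=[
    [[-0.01,0,0,0,0],[-0.02,0,0,0,0],[-0.02,0,-0.04,0,0],[-0.02,0,-0.08,0,0],[-0.02,0,-0.12,0,0],[-0.02,0,-0.16,0,0],[-0.02,0,-0.2,0,0],[-0.02,0,-0.22,0,0],[-0.02,0,-0.22,0,0]],
  ],
)

```text
time_s: 6.23
ee_pos: [498.5, 16.0, 288.7]
ee_rot: [-179.9, -0.8, -5.1]
force: [-0.1, 0.0, 1.1]
gripper_width: 0.4
```

```bash
python3 - <<'E'
from go import *
rel([U(-62,205,282),U(-62,205,229)])
im=env.grab_frame('wrist'); cv2.imwrite('pics/w3.png',im[:,:,::-1])
c=cam(env.camera_params('wrist'))
print(proj(c,[U(-162,145,66),U(-162,-145,66),U(-130,-145,66),U(-130,-150,100)]).round(1))
E
```

```text
t 6.2333 ee [498.5  16.  288.7] [-179.93   -0.77   -5.09] F [-0.06  0.01  1.08] w 0.4
[650.2 208.  282. ] -> [ 0.1341 -0.2046  0.0067] unit turn 0.01
[650.2 208.  229. ] -> [ 0.1341 -0.2046  0.0597] unit turn 0.01
[[195.9 143.8]
 [445.1 143.9]
 [447.6 115.8]
 [464.8 116.5]]
```

View pics/w3.png

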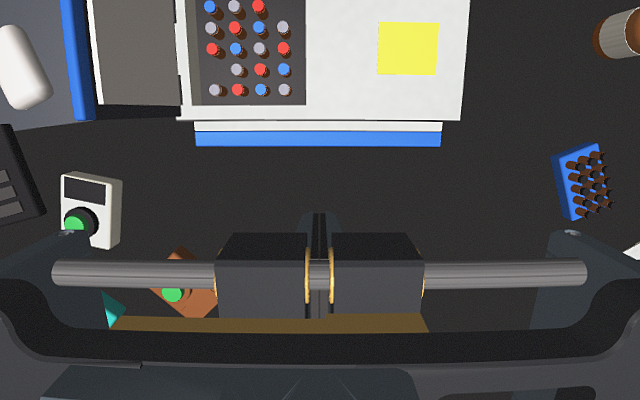

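jog_arm(
  deltas=[
    [[0.012,-0.025,0.0,0,0],[0.028,-0.05,0.0,0,0],[0.045,-0.075,0.0,0,0],[0.062,-0.1,0.0,0,0],[0.08,-0.125,0.0,0,0],[0.097,-0.15,0.0,0,0],[0.115,-0.178,0.0,0,0],[0.135,-0.205,0.0,0,0],[0.135,-0.205,0.02,0,0],[0.135,-0.205,0.04,0,0],[0.135,-0.205,0.054,0,0],[0.135,-0.205,0.054,0,0]],
  ],
)

```text
time_s: 7.28
ee_pos: [646.0, 207.7, 222.5]
ee_rot: [179.8, 0.6, -5.1]
force: [-0.3, -0.9, -0.4]
gripper_width: 0.5
```

```bash
python3 - <<'E'
from go import *
th0=p[4]
r=108;hy=13.5;n=4
L=[U(-62,190,229)]
for th in [95,90,80,70,60,50,40,30,20,12,6,3]:
    t=np.radians(th)
    y=145-r*np.cos(t)+n*np.sin(t); z=104+r*np.sin(t)+n*np.cos(t)
    L.append(U(-62,y+hy,z+17))
rel(L)
for c,l in (('top','top4'),('side','side4')):
  im=env.grab_frame(c); cv2.imwrite(f'pics/{l}.png',cv2.resize(im[50:300,180:420] if c=='side' else im[40:240,200:440],None,fx=2.4,fy=2.4)[:,:,::-1])
E
```

```text
t 7.2833 ee [646.  207.7 222.5] [179.76   0.57  -5.07] F [-0.33 -0.94 -0.44] w 0.5
[648.9 193.  229. ] -> [ 0.0041  0.0144 -0.0065] unit turn 0.03
[647.3 175.  228.2] -> [ 0.0041  0.0325 -0.0058] unit turn 0.03
[646.4 165.6 229. ] -> [ 0.0041  0.0419 -0.0065] unit turn 0.03
[644.8 146.9 228.1] -> [ 0.0041  0.0607 -0.0056] unit turn 0.03
[643.1 128.6 223.9] -> [ 0.0041  0.079  -0.0014] unit turn 0.03
[641.6 111.3 216.5] -> [0.0041 0.0964 0.0059] unit turn 0.03
[640.2  95.6 206.3] -> [0.0041 0.1122 0.0161] unit turn 0.03
[639.   81.8 193.5] -> [0.0041 0.126  0.029 ] unit turn 0.03
[637.9  70.5 178.5] -> [0.0041 0.1374 0.044 ] unit turn 0.03
[637.2  61.9 161.7] -> [0.0041 0.146  0.0608] unit turn 0.03
[636.8  57.3 147.4] -> [0.0041 0.1507 0.0751] unit turn 0.03
[636.6  55.1 136.3] -> [0.0041 0.1528 0.0862] unit turn 0.03
[636.5  54.4 130.6] -> [0.0041 0.1535 0.0918] unit turn 0.03
```

View pics/side4.png

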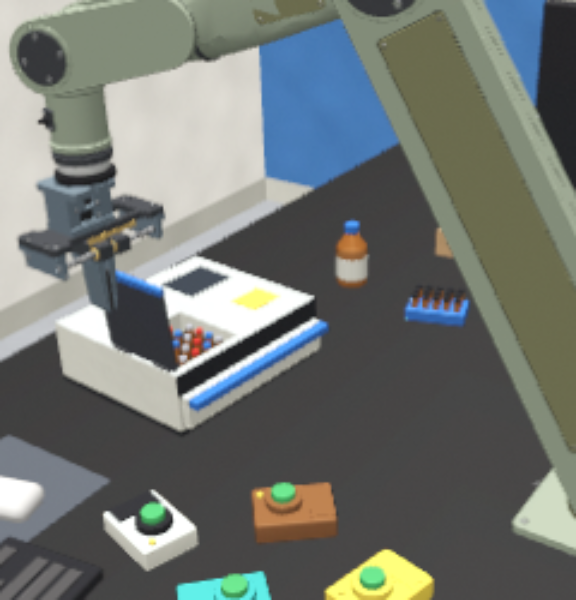

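View pics/top4.png

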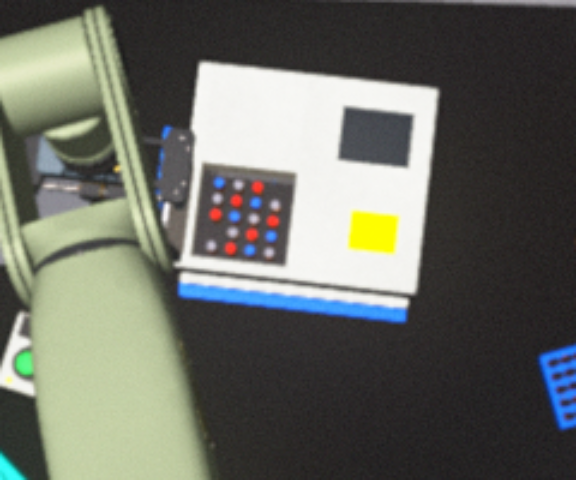

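jog_arm(
  deltas=[
    [[0,0.005,0,0,0],[0,0.01,0,0,0],[0,0.015,0,0,0],[0,0.018,0,0,0],[0,0.021,0,0,0],[0,0.024,0,0,0]],
  ],
)

```text
time_s: 7.88
ee_pos: [646.5, 183.7, 229.4]
ee_rot: [-180.0, -0.0, -5.1]
force: [0.5, -0.0, -0.4]
gripper_width: 0.2
```

```bash
cat > arc.py <<'E'
from go import *
r=108;hy=13.5;n=4
L=[]
for th in [95,90,85,80,75,70,65,60,55,50,45,40,35,30,25,20,16,12,9,6,3,1]:
    t=np.radians(th)
    y=145-r*np.cos(t)+n*np.sin(t); z=104+r*np.sin(t)+n*np.cos(t)
    L.append(U(-62,y+hy,z+17))
rel(L)
E
python3 arc.py
```

```text
t 7.8833 ee [646.5 183.7 229.4] [-1.7999e+02 -4.0000e-02 -5.1200e+00] F [ 0.53 -0.02 -0.41] w 0.2
[647.3 175.  228.2] -> [0.0015 0.0086 0.0012] unit turn -0.02
[646.4 165.6 229. ] -> [0.0015 0.018  0.0004] unit turn -0.02
[645.6 156.2 228.9] -> [0.0015 0.0274 0.0005] unit turn -0.02
[644.8 146.9 228.1] -> [0.0015 0.0368 0.0014] unit turn -0.02
[643.9 137.7 226.4] -> [0.0015 0.0461 0.0031] unit turn -0.02
[643.1 128.6 223.9] -> [0.0015 0.0552 0.0056] unit turn -0.02
[642.3 119.8 220.6] -> [0.0015 0.064  0.0088] unit turn -0.02
[641.6 111.3 216.5] -> [0.0016 0.0725 0.0129] unit turn -0.02
[640.9 103.2 211.8] -> [0.0016 0.0806 0.0177] unit turn -0.02
[640.2  95.6 206.3] -> [0.0016 0.0883 0.0231] unit turn -0.02
[639.5  88.4 200.2] -> [0.0016 0.0955 0.0292] unit turn -0.02
[639.   81.8 193.5] -> [0.0016 0.1021 0.0359] unit turn -0.02
[638.4  75.8 186.2] -> [0.0016 0.1082 0.0432] unit turn -0.02
[637.9  70.5 178.5] -> [0.0016 0.1135 0.051 ] unit turn -0.02
[637.5  65.8 170.3] -> [0.0016 0.1182 0.0591] unit turn -0.02
[637.2  61.9 161.7] -> [0.0016 0.1221 0.0677] unit turn -0.02
[636.9  59.3 154.6] -> [0.0016 0.1247 0.0748] unit turn -0.02
[636.8  57.3 147.4] -> [0.0016 0.1268 0.082 ] unit turn -0.02
[636.7  56.  141.8] -> [0.0016 0.128  0.0876] unit turn -0.02
[636.6  55.1 136.3] -> [0.0016 0.129  0.0931] unit turn -0.02
[636.5  54.4 130.6] -> [0.0016 0.1296 0.0988] unit turn -0.02
[636.5  54.2 126.9] -> [0.0016 0.1299 0.1025] unit turn -0.02
```

jog_arm(
  deltas=[
    [[0.001,0.004,0.0005,0,0],[0.001,0.008,0.0005,0,0],[0.001,0.012,0.0005,0,0],[0.001,0.016,0.0005,0,0],[0.001,0.02,0.0005,0,0],[0.001,0.024,0.0005,0,0],[0.001,0.028,0.0006,0,0],[0.001,0.032,0.001,0,0],[0.001,0.036,0.0014,0,0],[0.001,0.041,0.0022,0,0],[0.001,0.046,0.0031,0,0]],
  ],
)

```text
time_s: 8.8
ee_pos: [643.3, 137.8, 225.8]
ee_rot: [180.0, -0.0, -5.1]
force: [-0.4, 1.1, 1.4]
gripper_width: 0.6
```

```bash
python3 - <<'E'
from workcell import env
import cv2
im=env.grab_frame('side'); cv2.imwrite('pics/side5.png',cv2.resize(im[100:240,180:320],None,fx=4,fy=4,interpolation=2)[:,:,::-1])
E
python3 arc.py | sed -n '1p;6,23p'
```

```text
t 8.85 ee [643.2 136.7 225.6] [ 1.7993e+02  2.0000e-02 -5.1300e+00] F [0.22 0.63 0.54] w 0.5
[643.9 137.7 226.4] -> [ 0.0007 -0.001  -0.0008] unit turn -0.04
[643.1 128.6 223.9] -> [0.0007 0.0081 0.0017] unit turn -0.04
[642.3 119.8 220.6] -> [0.0007 0.0169 0.005 ] unit turn -0.04
[641.6 111.3 216.5] -> [0.0007 0.0255 0.009 ] unit turn -0.04
[640.9 103.2 211.8] -> [0.0007 0.0336 0.0138] unit turn -0.04
[640.2  95.6 206.3] -> [0.0007 0.0413 0.0193] unit turn -0.04
[639.5  88.4 200.2] -> [0.0007 0.0485 0.0254] unit turn -0.04
[639.   81.8 193.5] -> [0.0007 0.0551 0.0321] unit turn -0.04
[638.4  75.8 186.2] -> [0.0007 0.0611 0.0393] unit turn -0.04
[637.9  70.5 178.5] -> [0.0007 0.0665 0.0471] unit turn -0.04
[637.5  65.8 170.3] -> [0.0007 0.0711 0.0553] unit turn -0.04
[637.2  61.9 161.7] -> [0.0007 0.075  0.0639] unit turn -0.04
[636.9  59.3 154.6] -> [0.0007 0.0776 0.071 ] unit turn -0.04
[636.8  57.3 147.4] -> [0.0007 0.0797 0.0782] unit turn -0.04
[636.7  56.  141.8] -> [0.0007 0.081  0.0837] unit turn -0.04
[636.6  55.1 136.3] -> [0.0007 0.0819 0.0893] unit turn -0.04
[636.5  54.4 130.6] -> [0.0007 0.0826 0.0949] unit turn -0.04
[636.5  54.2 126.9] -> [0.0007 0.0828 0.0987] unit turn -0.04
```

View pics/side5.png

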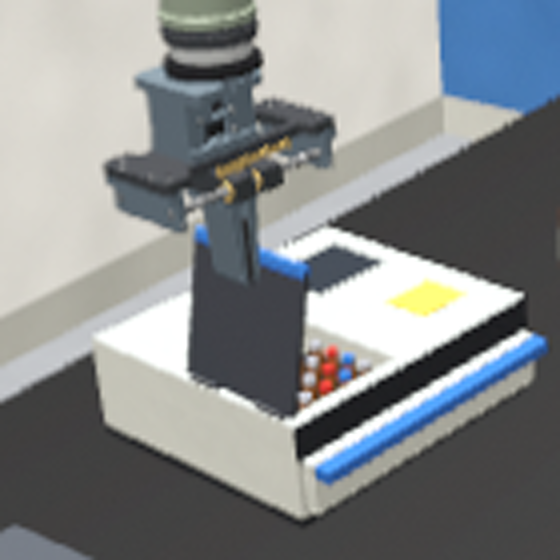

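jog_arm(
  deltas=[
    [[0,0.004,0.001,0,0],[0,0.008,0.002,0,0],[0,0.0125,0.0035,0,0],[0,0.017,0.005,0,0],[0,0.0213,0.007,0,0],[0,0.0255,0.009,0,0],[0,0.0296,0.0114,0,0],[0,0.0336,0.0138,0,0],[0,0.0375,0.0165,0,0],[0,0.0413,0.0193,0,0],[0,0.0449,0.0223,0,0],[0,0.0485,0.0254,0,0],[0,0.0519,0.0287,0,0],[0,0.0551,0.0321,0,0],[0,0.0582,0.0357,0,0],[0,0.0611,0.0393,0,0],[0,0.0638,0.0432,0,0],[0,0.0665,0.0471,0,0],[0,0.0688,0.0512,0,0],[0,0.0711,0.0553,0,0]],
  ],
)

```text
time_s: 10.52
ee_pos: [637.0, 67.2, 170.1]
ee_rot: [180.0, 0.0, -5.1]
force: [-0.3, -0.3, 0.7]
gripper_width: 0.6
```

```bash
python3 arc.py | sed -n '1p;14,23p'
```

```text
t 10.5167 ee [637.   67.2 170.1] [179.99   0.    -5.1 ] F [-0.26 -0.28  0.7 ] w 0.6
[638.4  75.8 186.2] -> [ 0.0006 -0.0087 -0.0161] unit turn -0.0
[637.9  70.5 178.5] -> [ 0.0006 -0.0034 -0.0084] unit turn -0.0
[637.5  65.8 170.3] -> [ 0.0006  0.0013 -0.0002] unit turn -0.0
[637.2  61.9 161.7] -> [0.0006 0.0052 0.0084] unit turn -0.0
[636.9  59.3 154.6] -> [0.0006 0.0078 0.0155] unit turn -0.0
[636.8  57.3 147.4] -> [0.0006 0.0099 0.0227] unit turn -0.0
[636.7  56.  141.8] -> [0.0006 0.0112 0.0282] unit turn -0.0
[636.6  55.1 136.3] -> [0.0006 0.0121 0.0338] unit turn -0.0
[636.5  54.4 130.6] -> [0.0006 0.0128 0.0394] unit turn -0.0
[636.5  54.2 126.9] -> [0.0006 0.013  0.0432] unit turn -0.0
```

jog_arm(
  deltas=[
    [[0,0.0033,0.004,0,0],[0,0.0052,0.0084,0,0],[0,0.0065,0.012,0,0],[0,0.0078,0.0155,0,0],[0,0.0089,0.019,0,0],[0,0.0099,0.0227,0,0],[0,0.0106,0.0255,0,0],[0,0.0112,0.0282,0,0],[0,0.0117,0.031,0,0],[0,0.0121,0.0338,0,0],[0,0.0124,0.036,0,0],[0,0.0126,0.038,0,0]],
  ],
)

```text
time_s: 11.52
ee_pos: [635.9, 54.9, 132.3]
ee_rot: [180.0, -0.0, -5.1]
force: [0.6, -1.5, 0.6]
gripper_width: 0.4
```

jog_arm(
  deltas=[
    [[0,0,0.001,0,0],[0,0,0.002,0,0],[0,0,0.003,0,0],[0,0,0.0037,0,0]],
  ],
)

```text
time_s: 11.85
ee_pos: [636.0, 54.9, 128.8]
ee_rot: [180.0, -0.0, -5.1]
force: [0.1, -0.9, 0.6]
gripper_width: 0.3
```

jog_arm(
  deltas=[
    [[0,0,0.001,0,0],[0,0,0.002,0,0],[0,0,0.003,0,0],[0,0,0.0035,0,0]],
  ],
)

```text
time_s: 12.18
ee_pos: [636.0, 54.9, 125.3]
ee_rot: [180.0, -0.0, -5.1]
force: [-0.8, -0.6, 5.0]
gripper_width: 0.1
```

```bash
python3 - <<'E'
from workcell import env
import cv2
im=env.grab_frame('side'); cv2.imwrite('pics/side6.png',cv2.resize(im[130:240,180:320],None,fx=5,fy=5,interpolation=2)[:,:,::-1])
print(env.state()['force'],env.state()['ee_pos'])
E
```

```text
[-0.07564138 -0.26279827 -1.13366745] [635.96141956  54.94486018 125.31515928]
```

View pics/side6.png

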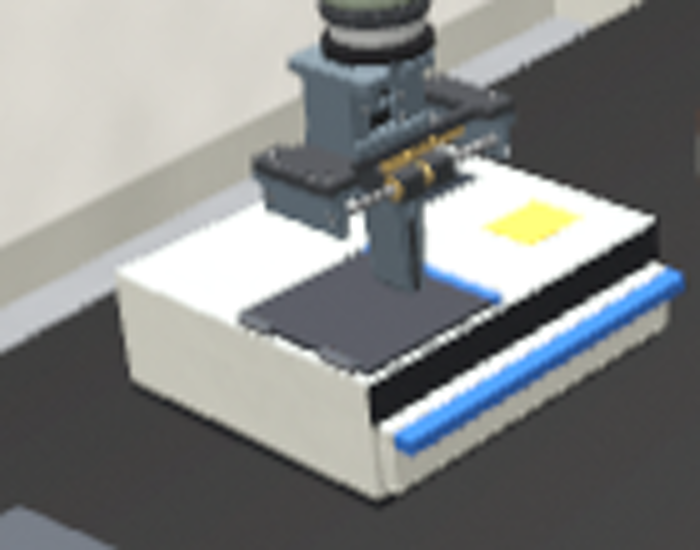

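jog_arm(
  deltas=[
    [[0,0,0.0005,0,0],[0,0,0.001,0,0],[0,0,0.001,0,0]],
  ],
)

```text
time_s: 12.48
ee_pos: [636.0, 55.0, 125.2]
ee_rot: [-180.0, -0.0, -5.1]
force: [-1.8, 0.2, 5.1]
gripper_width: 0.6
```

jog_arm(
  deltas=[
    [[0,0,0.001,0,0],[0,0,0.002,0,0],[0,0,0.002,0,0]],
  ],
)

```text
time_s: 12.73
ee_pos: [636.0, 55.0, 125.1]
ee_rot: [-180.0, -0.1, -5.1]
force: [-4.9, -0.6, 13.8]
gripper_width: 0.1
```

```bash
python3 - <<'E'
from go import *
rel([(457,352,190),(457,352,100)]); print(env.state()['qpos'].round(1))
E
```

```text
t 12.7333 ee [636.   55.  125.1] [-1.7999e+02 -9.0000e-02 -5.1000e+00] F [-4.86 -0.57 13.81] w 0.1
[457 352 190] -> [-0.2047 -0.28   -0.0649] unit turn -0.0
[457 352 100] -> [-0.2047 -0.28    0.0251] unit turn -0.0
[ 3.9 28.3 89.5 -0.  62.  99. ]
```

jog_arm(
  deltas=[
    [[0,0,-0.02,0,0],[0,0,-0.04,0,0],[-0.005,-0.005,-0.065,0,0],[-0.03,-0.03,-0.065,0,0],[-0.055,-0.055,-0.065,0,0],[-0.08,-0.08,-0.065,0,0],[-0.105,-0.105,-0.065,0,0],[-0.13,-0.13,-0.065,0,0],[-0.155,-0.155,-0.065,0,0],[-0.18,-0.18,-0.065,0,0],[-0.205,-0.205,-0.065,0,0],[-0.23,-0.23,-0.065,0,0],[-0.255,-0.255,-0.065,0,0],[-0.285,-0.28,-0.065,0,0],[-0.285,-0.28,-0.065,0,0],[-0.285,-0.28,-0.065,0,0],[-0.285,-0.28,-0.065,0,0]],
  ],
)

```text
time_s: 14.15
ee_pos: [377.0, 359.0, 187.2]
ee_rot: [180.0, -0.0, -5.1]
force: [0.4, 0.7, 0.7]
gripper_width: 0.8
```

```bash
python3 - <<'E'
from go import *
rel([(457,352,100)])
c=cam(env.camera_params('wrist'))
im=env.grab_frame('wrist'); cv2.imwrite('pics/w7.png',im[:,:,::-1])
print([( d["xyz"].round(1) if hasattr(d["xyz"],'round') else d["xyz"],round(float(d["conf"]),2)) for d in env.look_for('wrist','start_top')])
hsv=cv2.cvtColor(im,cv2.COLOR_RGB2HSV); m=cv2.inRange(hsv,(50,100,80),(80,255,255))
n,_,st,ce=cv2.connectedComponentsWithStats(m)
for i in range(1,n):
    if st[i,4]>60: print(st[i],ce[i].round(1),[at_z(c,ce[i],z).round(1) for z in (45,50)])
np.save('w7cam.npy',c.t)
im=env.grab_frame('top'); cv2.imwrite('pics/top7.png',cv2.resize(im[40:240,160:400],None,fx=3,fy=3)[:,:,::-1])
print(env.state()['qpos'].round(1))
E
```

```text
t 14.15 ee [377.  359.  187.2] [ 1.7998e+02 -2.0000e-02 -5.0500e+00] F [0.43 0.67 0.73] w 0.8
[457 352 100] -> [ 0.0803 -0.      0.0872] unit turn 0.04
[([346.0, 241.8, 54.4], 0.97), ([456.7, 352.9, 51.9], 0.8)]
[302  86  33  34 123] [319.  103.3] [array([454.6, 353.4,  45. ]), array([454.6, 353.5,  50. ])]
[431 193  31  29 151] [440.4 202.1] [array([353.1, 244.7,  45. ]), array([354.8, 246.6,  50. ])]
[ 42.2  15.3 100.6  -0.   64.1 137.4]
```

View pics/w7.png

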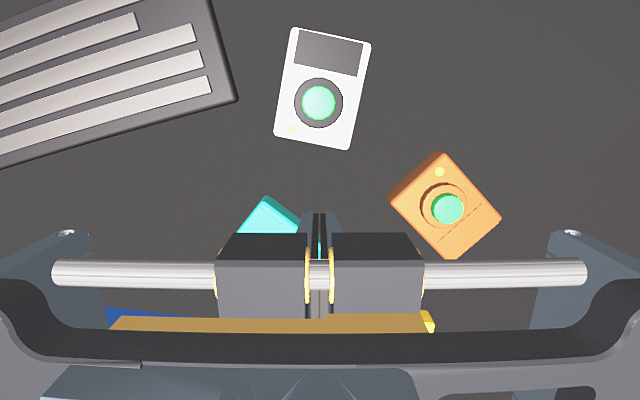

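View pics/top7.png

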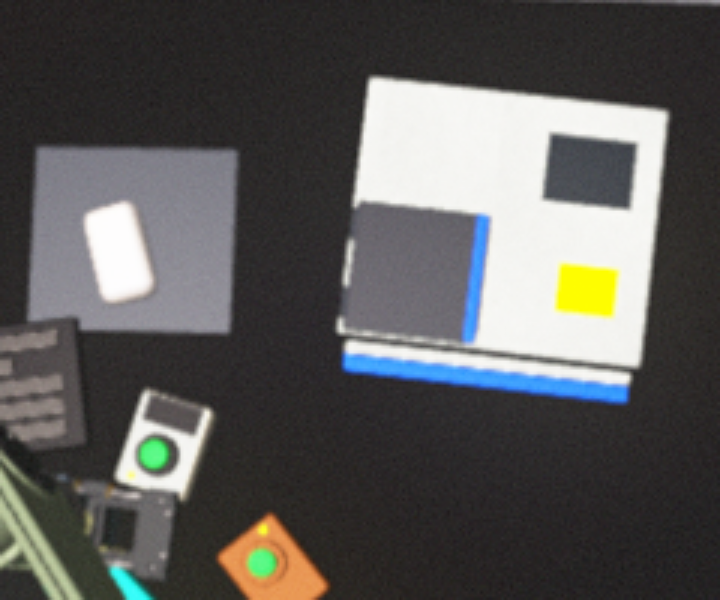

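jog_arm(
  deltas=[
    [[0.02,-0.001,0.02,0,0],[0.045,-0.001,0.045,0,0],[0.065,-0.001,0.07,0,0],[0.079,-0.001,0.09,0,0],[0.079,-0.001,0.105,0,0],[0.079,-0.001,0.112,0,0],[0.079,-0.001,0.112,0,0],[0.079,-0.001,0.112,0,0]],
  ],
)

```text
time_s: 14.97
ee_pos: [456.0, 352.7, 75.5]
ee_rot: [180.0, 0.0, -5.1]
force: [-0.2, 0.1, -0.1]
gripper_width: 0.1
```

jog_arm(
  deltas=[
    [[0,0,0.001,0,0],[0,0,0.002,0,0],[0,0,0.003,0,0],[0,0,0.004,0,0],[0,0,0.005,0,0]],
  ],
)

```text
time_s: 15.38
ee_pos: [455.7, 353.3, 70.7]
ee_rot: [-180.0, -0.0, -5.1]
force: [-0.3, -0.3, 0.6]
gripper_width: 0.1
```

jog_arm(
  deltas=[
    [[0,0,0.001,0,0],[0,0,0.002,0,0],[0,0,0.003,0,0],[0,0,0.0035,0,0]],
  ],
)

```text
time_s: 15.72
ee_pos: [455.7, 353.2, 66.9]
ee_rot: [-180.0, 0.0, -5.1]
force: [-0.2, 0.0, 2.1]
gripper_width: 0.4
```

jog_arm(
  deltas=[
    [[0,0,0.001,0,0],[0,0,0.002,0,0],[0,0,0.0025,0,0]],
  ],
)

```text
time_s: 15.97
ee_pos: [455.7, 353.2, 64.4]
ee_rot: [-180.0, -0.0, -5.1]
force: [-0.7, -0.2, 3.1]
gripper_width: 0.6
```

jog_arm(
  deltas=[
    [[0,0,0.001,0,0],[0,0,0.002,0,0],[0,0,0.002,0,0]],
  ],
)

```text
time_s: 16.22
ee_pos: [455.7, 353.2, 63.2]
ee_rot: [-180.0, -0.0, -5.1]
force: [-2.5, 1.1, 8.8]
gripper_width: 0.4
```

jog_arm(
  deltas=[
    [[0,0,0.001,0,0],[0,0,0.001,0,0],[0,0,0.001,0,0]],
  ],
)

```text
time_s: 16.47
ee_pos: [455.7, 353.3, 63.1]
ee_rot: [-180.0, -0.0, -5.1]
force: [-3.5, -0.8, 14.5]
gripper_width: 0.5
```

jog_arm(
  deltas=[
    [[0,0,-0.004,0,0],[0,0,-0.01,0,0],[0,0,-0.02,0,0],[0,0,-0.045,0,0],[-0.02,0,-0.08,0,0],[-0.05,0,-0.11,0,0],[-0.08,0,-0.125,0,0],[-0.08,0,-0.125,0,0],[-0.08,0,-0.125,0,0]],
  ],
)

```text
time_s: 17.22
ee_pos: [375.5, 360.5, 187.8]
ee_rot: [-179.9, -0.1, -5.0]
force: [0.3, -0.9, -0.4]
gripper_width: 0.4
```

```bash
python3 - <<'E'
from go import *
rel([])
for c in ('wrist','top','side'):
  im=env.grab_frame(c); 
  if c=='top': im=cv2.resize(im[40:240,160:400],None,fx=3,fy=3)
  if c=='side': im=cv2.resize(im[130:330,150:390],None,fx=3,fy=3)
  cv2.imwrite(f'pics/{c}9.png',im[:,:,::-1])
print(env.look_for('wrist','start_top'),env.look_for('top','drawer_edge'),env.look_for('top','cover_edge'))
print('expect',U(-162,0,59),U(-62,15,104))
E
```

```text
t 17.2167 ee [375.5 360.5 187.8] [-1.799e+02 -1.300e-01 -4.990e+00] F [ 0.27 -0.9  -0.43] w 0.4
[{'xyz': [347.8, 238.4, 56.7], 'conf': 0.92}, {'xyz': [458.7, 352.7, 51.9], 'conf': 0.89}] [{'xyz': [544.1, 12.9, 65.8], 'conf': 0.8}, {'xyz': [630.1, -377.2, 80.0], 'conf': 0.24}] [{'xyz': [633.6, 86.8, 107.3], 'conf': 0.76}, {'xyz': [443.0, -346.7, 20.5], 'conf': 0.72}]
expect [532.38791625  12.65626349  59.        ] [633.32501927  18.71441781 104.        ]
```

View pics/wrist9.png

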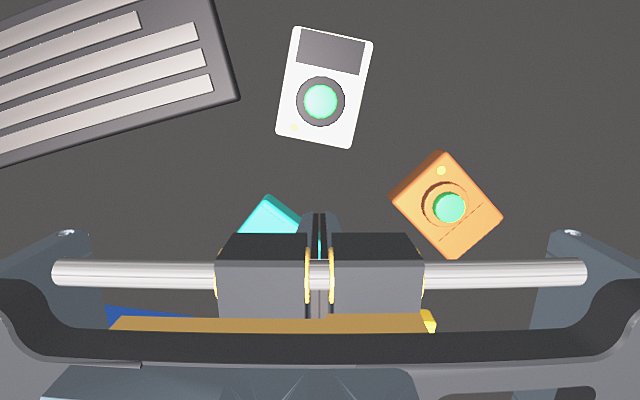

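View pics/side9.png

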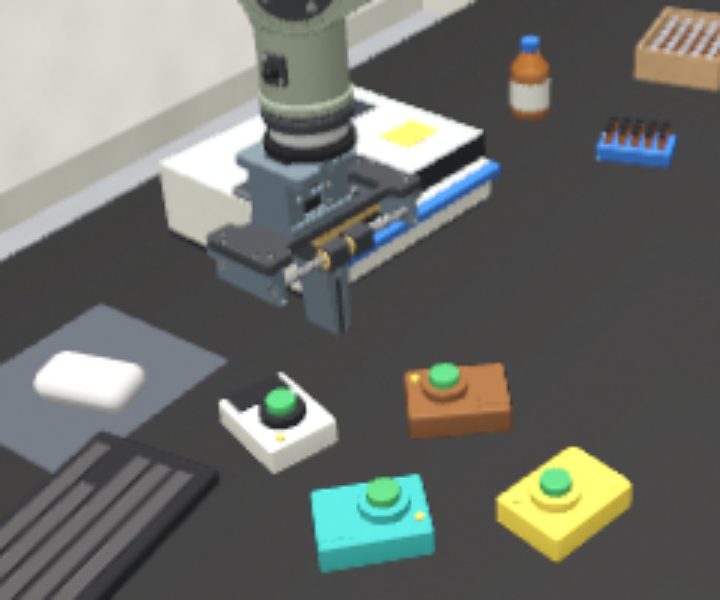

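View pics/top9.png

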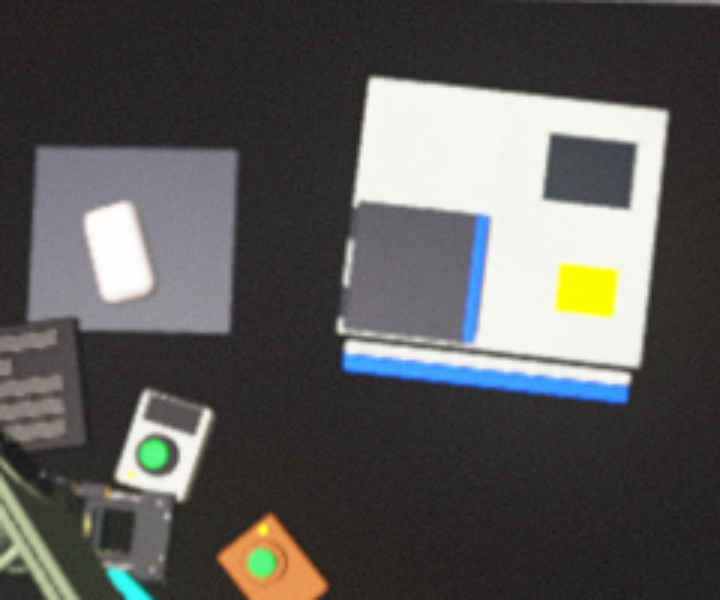

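```bash
python3 - <<'E'
from go import *
for d in (0,3,6):
  print(d,[((q-[160,40]+.5)*3-.5).round(1) for q in proj(T,[U(-162-d,145,52),U(-162-d,-145,52)])])
print([((q-[160,40]+.5)*3-.5).round(1) for q in proj(T,[U(-130,150,100),U(-130,-150,100)])])
E
```

```text
0 [array([344.5, 371.8]), array([625.8, 403.9])]
3 [array([344.2, 374.7]), array([625.5, 406.8])]
6 [array([343.8, 377.6]), array([625.2, 409.7])]
[array([337.9, 332.3]), array([639.7, 366.7])]
```

The strip's front corners match the fully home prediction, so I'm handing in.

```bash
python3 - <<'E'
from workcell import env
print(env.job_done(), env.state()['time_s'])
E
```

```text
the job is handed in; nothing more can be done
the job is handed in; nothing more can be done
```

The job is done in the order asked and handed in at about 17.5 s. I kept the jaws shut throughout and only pushed with the fingertips.

- **Drawer:** I pushed it home until it hit its stop. The finger stopped advancing at about 8.6 N. In the last top picture its front corners sit within about 2 px (in the 3x enlarged view) of where a fully home drawer should be.
- **Cover:** I folded it down from its outer face until it hit its stop. The fingertips ended at 108.1 mm, against the 108 mm expected, pressing with about 14 N. The pictures show it lying flat over the vial well.
- **Green button on the white console:** I pressed it about 6 mm down to its stop, where it held at 63.1 mm with up to 14.5 N, then let go. The network puts its top at 51.9 mm both before and after, so it came back up. The console shows no visible shift.
- **Bystanders:** The rack, bottle and mouse appear where they were, and the arm was clear of everything when I handed in.

Three readings did not agree with the rest:
- The network put the drawer edge about 12 mm further in than expected, and the cover edge nearer the middle of the cover. It reports the middle of the visible surface, so I trusted the fitted pixels and the contact stops instead.
- One force reading while closing the cover was briefly odd (5, then −1, then 5 N), so I pressed again until the stop was clear.
- The mouse looks white in the pictures, although it was described as black. I did not touch it.

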